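Open the squeeze-and-turn tub and put in a desiccant stick

ROBOT

A 6-joint arm with a two-finger parallel gripper is mounted at the origin on a cart in front of the work surface, level with it; the furniture and walls round the work are solid. World frame = base frame: x ahead of the robot, y to its left, z up, the work surface at z = 0. Lengths are in m, angles in rad, forces in N, time in s.
With the tool pointing down it reaches from about 0.35 to 0.85 m from the base axis. Payload 8.1 kg.
Tool frame: the origin (TCP) lies between the finger pads; the fingertips stand 11 mm ahead of it and the grasp point (between the pads) lies 8 mm behind it (tips_ahead is the z of the fingertips in the tool frame, in m); z points along the fingers, y is the line along which they close (so a half turn about z gives the same grasp; the last joint's range is limited). The gripper opens to 93 mm and grips with 3 to 60 N. Pads are 15 mm wide; open, the fingers measure 128 mm over their backs; the gripper's body (75 mm by 188 mm) begins 65 mm behind the grasp point.
Start: joints at [1.216, 0.13, 1.488, -0, 1.523, -0.085], TCP at [0.16, 0.578, 0.191] pointing down, gripper open.
Joint ranges: [-2.96, 2.96], [-0.89, 2.26], [0.02, 2.5], [-1.34, 4.48], [0, 2.73], [-2.66, 2.66]. Speed limits (rad/s): [2.39, 2.39, 2.79, 3.14, 3.14, 3.14].

INTERFACE

Orientations are given as a rotation vector (axis times angle).
In Python, from plant import read_state, read_camera, close_job, tips_ahead gives the robot as it stands. The module is installed in compiled form; this text tells all that it offers.
- The arm moves only by the tool move_arm, never from a script. Its argument "plan" is a list of rows, each a list of 7 numbers: the turn, a rotation vector about the tool's x, y, z in units of 6 degrees (1.0 is 6 degrees), then the shift along the tool's x, y, z in units of 25 mm (1.0 is 25 mm), then the finger opening in mm, from 0 to 93. A call has exactly 10 rows; each row shifts and turns the commanded pose from where the row before left it, along the tool's axes as they then stand; what a row does not reach is not made up. A row lasts 1/10 s, in which the tool goes at most 50 mm and 8.59 degrees, less where a joint would pass 70% of its speed; a pose out of reach is approached as far as the arm can. A call is refused whole if a number of a shift passes 1 or a number of a turn 1, either way. A call with a gripper value outside its range is refused whole. The fingers move at their own pace and stop on an object; "force" is the grip in N (left out, the last holds). Time passes only in rows, so rows that do not move let the fingers close, or fill a call up. It gives the time, the measured TCP pose, the force, the opening and the grip force at its end, in the units of the state.
- read_state(): the state, without advancing time (a new reading comes with each control period).
- read_camera(name): name is "scene" or "top"; returns a dict with "frame" (480x640x3 uint8, red, green, blue), "z_map" (480x640 float32, m along the optical axis (not along the pixel's ray), 0 where there is no reading), "fx", "fy", "cx", "cy" (pixels), "rvec" (rotation vector, rad) and "tvec" (3), from world to camera coordinates, as OpenCV has them. Camera axes: x right, y down, z forward; pixel columns grow to the right and rows downward; lengths in m; the calibration is good to about 2 mm. A picture is of the moment at which its call begins.
- close_job(): hands the job in; it is judged then, once.
The state is a dict: "t": time; "q": joint angles; "dq": joint speeds; "joint_torque": joint torques, N m; "tool_pos": TCP position; "orientation": TCP orientation; "force": force on the tool from outside, world axes, zero at the start; "wrist_torque": the same for the moment, N m; "opening": finger opening in m; "gripper_force": force on a finger pad.
Only numpy, scipy, OpenCV 4.12 (cv2) and the standard library are available. Lean on these libraries where they do the work, as an engineer would, in place of code of your own. Each camera call takes 0.05 s, during which the arm holds its last target. There are 200 camera calls.

TASK

This tub goes out again and needs a fresh desiccant stick before its foil seal is put on. Take off its blue safety cap: squeeze both orange side tabs in all the way and, keeping them squeezed, turn the cap counter-clockwise (seen from above) until you feel its stop, then lift it straight off; be gentle, for the plastic cracks if you pinch the tabs hard, lean on the neck, force the cap past its stop or pull before it is free. Stand the cap upright in the grey tray and let go of it, then put the white desiccant stick from the tray through the neck right down into the tub, and leave the other things on the bench where they are.

Things in the scene. Friction and masses are not known exactly. Their poses are not given: they have to be found in the camera images.
- tub: Square white tub, 76 x 76 mm, green label panels, clamped in an aluminium screw nest (150 x 104 mm) fixed to the bench: it neither turns nor lifts. The nest's black knob points to the tub's -x, reaching 102 mm from the axis, below 40 mm height. Origin on the bench under the tub's axis, z up. Inner floor at z = 12 mm, shoulder at 54 mm, rim of the round neck (outer diameter 36 mm) at 84 mm.
- mouth (a point): Centre of the tub's round mouth (30 mm wide) at the rim of the neck, 84 mm above the bench, under the cap at first.
- lock_ring (a point): Centre of the ring of 12 fixed locking teeth on the tub's shoulder, at the height of their tops (59.5 mm above the bench); teeth at radius 27 to 31 mm, notches between them every 30 deg. The feet of the cap's tabs stand in two notches and block any turn (2 deg of play) until both tabs are fully in.
- cap: Blue knurled safety cap, 50 mm across, 34 mm high, 75 g, two orange tabs on its +y and -y sides. Origin at the centre of its underside (55.5 mm above the bench when closed), z up; 1 mm of sideways play on the neck. It must never press or pull on the tub with more than 28 N. A sprung liner lifts it with 2.5 N; turning takes under 0.15 N m. At its stop 0.3 N m is safe, 0.45 is too much.
- cap_top (a point): Centre of the cap's flat top, 33 mm above its underside. Hidden bayonet: counter-clockwise from above, the cap leaves its lugs after 20 to 49 deg (differs from tub to tub and cannot be seen), and 7 deg further it meets a hard stop. Anywhere in these last 7 deg it lifts straight off; 29 mm of lift clears the neck.
- tab_left: Orange tab on the cap's +y side. Its pose is that of the cap, shifted along the cap's -y by 0 (out) to 4.2 mm (fully in). Ribbed outer face 17 mm wide, 9 to 32 mm above the cap's underside, 30 mm from the cap's axis when out: the pair is 60 mm wide out, 51.6 mm fully in. Sprung: 5 N to start, 10 N fully in; cracks above 35 N.
- tab_right: The same tab on the cap's -y side; it moves along the cap's +y.
- tray: Grey plastic parts tray, 124 mm (its x) by 204 mm (its y), fixed to the bench, rim 10 mm high. Origin under its centre on the bench, z up, inner floor at z = 3 mm, walls 3 mm thick. The stick stands in the half toward the tray's -y; the half toward +y is free for the cap.
- stick: White desiccant stick with blue ends, a rigid cylinder 18 mm in diameter, 56 mm high, 25 g, standing upright in the tray. Origin at the centre of its lower end, z along it.
- stapler: Stapler with a teal top, 28 x 122 x 36 mm, a bystander; origin at the centre of its underside.
- tape_dispenser: Magenta tape dispenser, 61 x 155 x 92 mm, a bystander; origin at the centre of its underside.
- tape_roll_1: Brown tape roll lying flat, 100 mm across, 49 mm high, a bystander; origin at the centre of its underside.

How it is judged:
On the way, in this order (a step that is already met when the one before it is completed fails the run):
1. the cap is lifted clear of the neck (z of cap in the frame of tub above 0.086 m), for 0.1 s.
2. the cap stands upright in the tray, let go (x of cap in the frame of tray between -0.06 and 0.06 m and y of cap in the frame of tray between -0.1 and 0.1 m and z of cap in the frame of tray between -0.005 and 0.008 m and angle between cap's own z axis and vertical below 0.12 rad and linear speed of cap below 0.02 m/s and contact force between the fingers and cap below 0.2 N), for 0.2 s.
3. the stick lies wholly inside the tub (x of stick in the frame of tub between -0.037 and 0.037 m and y of stick in the frame of tub between -0.037 and 0.037 m and z of stick in the frame of tub between 0 and 0.026 m and linear speed of stick below 0.03 m/s), for 0.2 s.
At the end, for the whole second after the job is handed in: The cap stands upright (within 7 deg) on the tray's floor, its centre inside the tray, released and at rest; the desiccant stick is wholly inside the tub, below its rim, at rest (all of step 2 and all of step 3); the robot touches nothing.
It fails at once if the cap presses or pulls on the tub with more than 28 N (contact force between cap and tub above 28 N).
It fails at once if a tab is pinched with more than 35 N (contact force between the fingers and tab_left above 35 N or contact force between the fingers and tab_right above 35 N).
It fails at once if the stapler is moved more than 3 cm (distance of stapler from where it was at the start of the episode above 0.03 m).
It fails at once if the tape dispenser is moved more than 3 cm (distance of tape_dispenser from where it was at the start of the episode above 0.03 m).
It fails at once if the brown tape roll is moved more than 3 cm (distance of tape_roll_1 from where it was at the start of the episode above 0.03 m).
It also fails if it takes over 72 s, if anything falls off the work surface, if the arm or the gripper's body presses on something with over 40 N, if the wrist force passes 120 N, or if a joint passes its speed limit or range.

## Working session

There is one attempt and no reset: what is moved stays moved. The work goes in short steps, Python scripts to look and compute and a tool call to move; the robot and the scene stay as the last step left them, time stands still between calls to the robot, and variables do not carry over. Pictures are saved under pics/ and viewed, at most 10 in all, crops included, and the job is handed in when it is done.

Besides the shell and the picture viewer there is one more tool, called as name(argument=value, ...), one argument or row to a line, values as JSON. move_arm: Moves the arm, as the interface text tells. Its arguments: {"type":"object","properties":{"plan":{"type":"array","items":{"type":"array","items":{"type":"number"}}},"force":{"type":"number"}},"required":["plan"]}

```bash
mkdir -p pics; cat > h.py <<'E'
import numpy as np, cv2
from plant import *
from scipy.spatial.transform import Rotation as R
def cam(n):
    c=read_camera(n); z=c["z_map"]; v,u=np.mgrid[:480,:640]
    P=np.stack([(u-c["cx"])/c["fx"]*z,(v-c["cy"])/c["fy"]*z,z],-1)
    Rm=R.from_rotvec(np.ravel(c["rvec"])).as_matrix()
    W=(P-np.ravel(c["tvec"]))@Rm; W[z==0]=np.nan
    return c["frame"],W
def save(n,f,s=1): cv2.imwrite("pics/"+n,cv2.resize(f[...,::-1],None,fx=s,fy=s))
E
python3 - <<'E'
from h import *
for n in("top","scene"):
    f,W=cam(n); save(n+"1.png",f); np.savez(n+".npz",f=f,W=W)
s=read_state(); print(s); print(tips_ahead)
E
```

```text
{'t': 0.1, 'q': array([ 1.21560036e+00,  1.31068321e-01,  1.48917405e+00, -2.74285810e-06,
        1.52299766e+00, -8.54028468e-02]), 'dq': array([-0.00063679, -0.00098243, -0.00309446, -0.00072158, -0.00013165,
       -0.00116923]), 'joint_torque': array([ 9.58988712e-04, -5.61341107e+01, -4.93097126e+01,  7.69803068e-02,
        2.92251573e-02, -1.10582214e-04]), 'tool_pos': array([0.15970511, 0.5777743 , 0.18970071]), 'orientation': array([-4.22457527e-01, -3.11269702e+00,  2.52581331e-03]), 'force': array([-0.45305003,  0.10726095, -0.26464723]), 'wrist_torque': array([-0.02251191,  0.01310941,  0.03239514]), 'gripper_force': 0.0, 'opening': 0.09292979555663214}
0.011
```

View pics/top1.png

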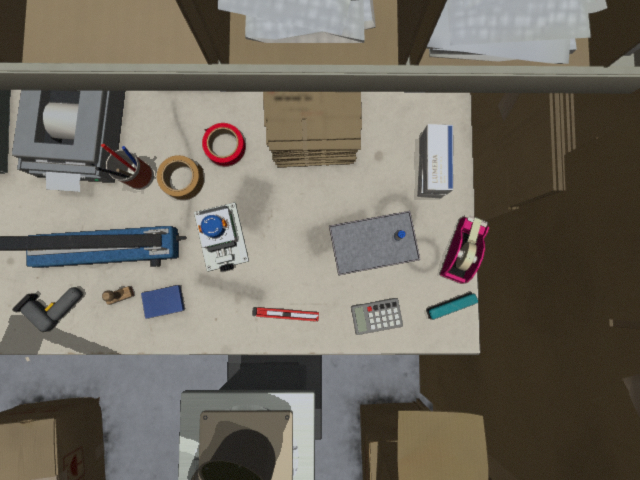

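View pics/scene1.png

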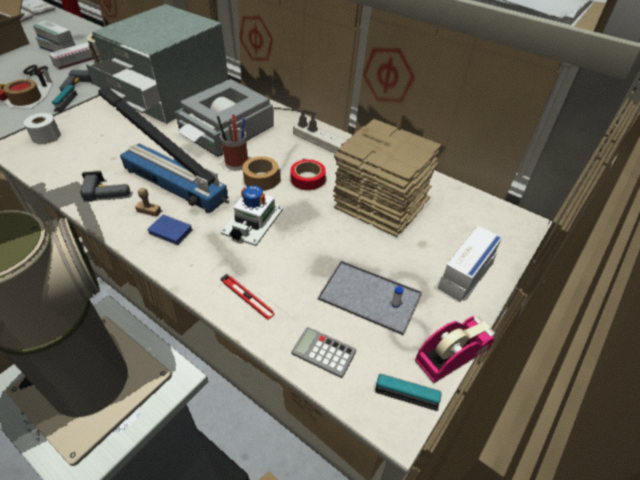

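The top view shows the tub and cap at about (212,226), with the knob at (226,267). The tray is at (374,243), with the stick at (400,235). A blue guillotine stands to the left of the tub, at about (178,243), and the brown roll is at (180,177).

```bash
python3 - <<'E'
from h import *
for n in("top","scene"):
    d=np.load(n+".npz"); f,W=d["f"],d["W"]; H=cv2.cvtColor(f,cv2.COLOR_RGB2HSV); h,s,v=[H[...,i].astype(int) for i in range(3)]
    X,Y,Z=W[...,0],W[...,1],W[...,2]
    if n=="top":
        print("px->world tub",W[226,212],"stick",W[235,400],"tray",W[243,374])
        x0,y0=W[226,212][:2]
    near=np.hypot(X-x0,Y-y0)<.06
    top=near&(Z>.08); print(n,"cap top",top.sum(),np.nanmean(W[top],0),np.nanmedian(Z[top]), np.nanmin(W[top],0),np.nanmax(W[top],0))
    org=near&(h<15)&(s>120)&(v>60)
    print("orange",[(tuple(p[::-1]),W[p[0],p[1]].round(3)) for p in np.argwhere(org)][:40])
    tr=(np.abs(Z-.004)<.012)&(h>100)&(h<125)&(v<150)&(X>0)&(s<70)
    k,l,st,c=cv2.connectedComponentsWithStats(cv2.morphologyEx(tr.astype(np.uint8),cv2.MORPH_CLOSE,np.ones((3,3))))
    i=1+np.argmax(st[1:,4]); m=l==i; r=cv2.minAreaRect(W[m][:,:2][~np.isnan(W[m][:,0])].astype(np.float32)); print("tray",st[i],r,cv2.boxPoints(r).round(3).tolist())
    stx=(Z>.03)&(Z<.075)&m[...]|((Z>.05)&(Z<.075)&(h>100)&(h<125)&(s>130)&(np.hypot(X-r[0][0],Y-r[0][1])<.11))
    print("stick",stx.sum(),np.nanmean(W[stx],0),np.nanmax(W[stx],0) if stx.any() else 0)
    if n=="top":
        save("tubtop.png",f[190:280,155:275],6)
        np.set_printoptions(linewidth=220)
        print("heights mm"); print((Z[160:300:6,150:300:6]*1000).round())
    else: save("tubscene.png",f[165:255,205:305],6)
E
```

```text
px->world tub [0.53685263 0.06943141 0.0910714 ] stick [ 0.52094839 -0.36079631  0.06187013] tray [ 0.50789661 -0.30712128  0.00372968]
top cap top 428 [0.53819828 0.07130274 0.08829558] 0.08848027526327715 [0.51421734 0.04131117 0.08048828] [0.56335154 0.10238093 0.09447297]
orange [((np.int64(223), np.int64(219)), array([0.553, 0.045, 0.089])), ((np.int64(222), np.int64(220)), array([0.551, 0.048, 0.087])), ((np.int64(224), np.int64(220)), array([0.552, 0.045, 0.083])), ((np.int64(222), np.int64(221)), array([0.549, 0.048, 0.086])), ((np.int64(224), np.int64(221)), array([0.55 , 0.045, 0.08 ])), ((np.int64(225), np.int64(221)), array([0.551, 0.045, 0.071])), ((np.int64(222), np.int64(222)), array([0.547, 0.049, 0.083])), ((np.int64(223), np.int64(222)), array([0.546, 0.045, 0.09 ])), ((np.int64(224), np.int64(222)), array([0.547, 0.044, 0.086])), ((np.int64(225), np.int64(222)), array([0.548, 0.044, 0.076])), ((np.int64(223), np.int64(223)), array([0.544, 0.045, 0.088])), ((np.int64(225), np.int64(223)), array([0.546, 0.043, 0.077])), ((np.int64(223), np.int64(224)), array([0.542, 
[... 5970 characters left out ...]
, np.int64(201)), array([0.54 , 0.042, 0.074])), ((np.int64(263), np.int64(201)), array([0.542, 0.041, 0.073])), ((np.int64(262), np.int64(202)), array([0.539, 0.042, 0.071])), ((np.int64(263), np.int64(202)), array([0.542, 0.041, 0.069])), ((np.int64(263), np.int64(203)), array([0.545, 0.044, 0.063]))]
tray [ 320  263  100   69 1336] ((0.507538378238678, -0.30748045444488525), (0.12552174925804138, 0.19925753772258759), 11.0105562210083) [[0.4269999861717224, -0.22200000286102295], [0.4650000035762787, -0.4169999957084656], [0.5879999995231628, -0.3930000066757202], [0.550000011920929, -0.1979999989271164]]
stick 49 [ 0.52146254 -0.36580665  0.06026948] [ 0.5309193  -0.35843563  0.06309996]
```

View pics/tubtop.png

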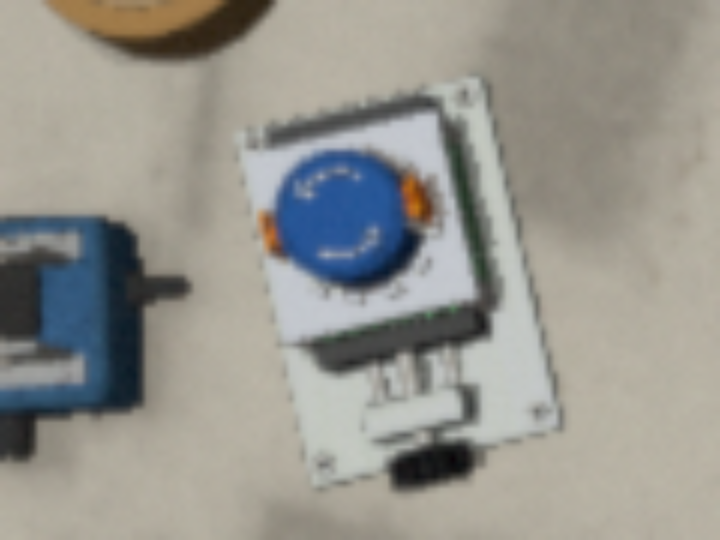

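View pics/tubscene.png

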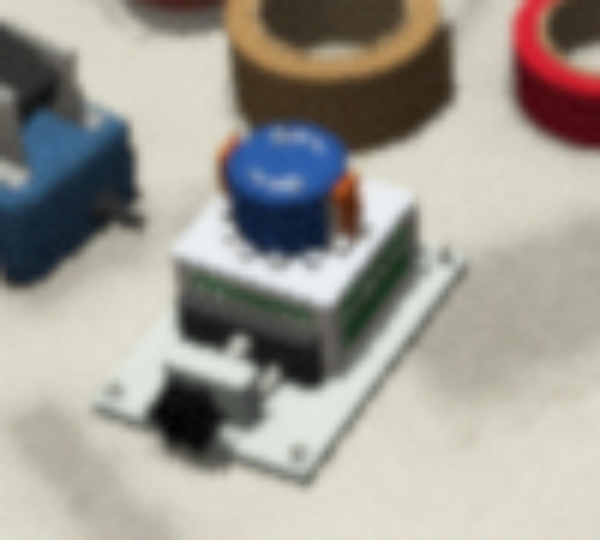

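The tabs lie roughly along world y (yaw about 10–14°), and the tub's knob points toward −x. I'll refine the poses and check clearance to the guillotine.

```bash
python3 - <<'E'
from h import *
for n in("top","scene"):
    d=np.load(n+".npz"); f,W=d["f"],d["W"]; H=cv2.cvtColor(f,cv2.COLOR_RGB2HSV); h,s,v=[H[...,i].astype(int) for i in range(3)]
    X,Y,Z=W[...,0],W[...,1],W[...,2]
    near=np.hypot(X-.537,Y-.07)<.06
    blue=near&(h>100)&(h<125)&(s>120)&(Z>.084)
    (c,r)=cv2.minEnclosingCircle(W[blue][:,:2].astype(np.float32)); print(n,"cap circ",c,r)
    org=near&(h<15)&(s>120)&(v>60)&(Z>.08)
    L=W[org&(Y>.07)].mean(0); Rr=W[org&(Y<.07)].mean(0); print("tabs",L,Rr,"yaw",np.degrees(np.arctan2(-(L-Rr)[0],(L-Rr)[1])))
    sq=near&(Z>.045)
    print("tub rect",cv2.minAreaRect(W[sq][:,:2].astype(np.float32)))
    ne=(np.hypot(X-.51,Y-.065)<.13)&(Z>.006)&(Y<.12)&(Z<.1)
    k,l,st,cc=cv2.connectedComponentsWithStats(ne.astype(np.uint8)); i=l[226,212] if n=="top" else l[np.where(blue)[0][0],np.where(blue)[1][0]]
    print("nest rect",cv2.minAreaRect(W[l==i][:,:2].astype(np.float32)))
    for y in np.arange(.12,.7,.06): 
        m=(np.abs(Y-y)<.03)&(X>.1)&(X<.68); print("y%.2f maxz %.3f"%(y,np.nanmax(Z[m])) , end="; ")
    st=(Z>.052)&(Z<.075)&(np.hypot(X-.5225,Y+.365)<.03)
    print("\nstick",cv2.minEnclosingCircle(W[st][:,:2].astype(np.float32)),W[st].mean(0))
E
```

```text
top cap circ (0.538282573223114, 0.07143514603376389) 0.024774525314569473
tabs [0.53200544 0.0992931  0.08589902] [0.546126   0.045382   0.08573564] yaw 14.677381824225915
tub rect ((0.5385584831237793, 0.07221882045269012), (0.07760457694530487, 0.07746220380067825), 13.680550575256348)
nest rect ((0.5180166363716125, 0.06701982021331787), (0.1610376089811325, 0.10433977842330933), 14.045303344726562)
y0.12 maxz 0.596; y0.18 maxz 0.606; y0.24 maxz 0.557; y0.30 maxz 0.167; y0.36 maxz 0.178; y0.42 maxz 0.203; y0.48 maxz 0.205; y0.54 maxz 0.088; y0.60 maxz 0.027; y0.66 maxz -0.698; 
stick ((0.5238420963287354, -0.3645379841327667), 0.008871367201209068) [ 0.52360168 -0.36382885  0.05942058]
scene cap circ (0.5367940068244934, 0.07093101739883423) 0.025904260575771332
tabs [0.52714486 0.09666135 0.08870804] [0.54157864 0.04283597 0.0850423 ] yaw 15.011233167285988
tub rect ((0.5385022759437561, 0.07176652550697327), (0.08151740580797195, 0.07854991406202316), 13.880303382873535)
nest rect ((0.5172789096832275, 0.06641808897256851), (0.16305682063102722, 0.10611137002706528), 13.877983093261719)
y0.12 maxz 0.093; y0.18 maxz 0.109; y0.24 maxz 0.177; y0.30 maxz 0.166; y0.36 maxz 0.181; y0.42 maxz 0.205; y0.48 maxz 0.229; y0.54 maxz 0.238; y0.60 maxz 0.240; y0.66 maxz 0.238; 
stick ((0.5233260989189148, -0.36516183614730835), 0.009503471665084362) [ 0.52132353 -0.3655454   0.0594097 ]
```

move_arm(
  plan=[
    [0,0,1,0,0,-1,93],
    [0,0,1,0,0,-1,93],
    [0,0,1,0,0,-1,93],
    [0,0,1,0,0,-1,93],
    [0,0,1,0,0,-1,93],
    [0,0,1,0,0,0,93],
    [0,0,1,0,0,0,93],
    [0,0,1,0,0,0,93],
    [0,0,1,0,0,0,93],
    [0,0,1,0,0,0,93],
  ],
  force=15,
)

```text
t: 1.1
tool_pos: [0.1598, 0.5781, 0.315]
orientation: [1.928, 2.48, -0.002]
force: [-0.7, -0.2, -0.7]
opening: 0.093
gripper_force: 0.0
```

move_arm(
  plan=[
    [0,0,1,0,0,0,93],
    [0,0,1,0,0,0,93],
    [0,0,1,0,0,0,93],
    [0,0,1,0,0,0,93],
    [0,0,1,0,0,0,93],
    [0,0,1,0,0,0,93],
    [0,0,1,0,0,0,93],
    [0,0,1,0,0,0,93],
    [0,0,1,0,0,0,93],
    [0,0,1,0,0,0,93],
  ],
)

```text
t: 2.1
tool_pos: [0.1598, 0.5781, 0.315]
orientation: [2.909, 1.184, -0.001]
force: [-0.5, -0.1, -1.5]
opening: 0.0932
gripper_force: 0.0
```

```bash
cat >> h.py <<'E'
def goto(p,yaw=None):
    """shift (tool units) and turn needed; yaw in deg of tool y"""
    s=read_state(); M=R.from_rotvec(s["orientation"]).as_matrix()
    y=np.degrees(np.arctan2(M[1,1],M[0,1])); print("t%.1f pos"%s["t"],s["tool_pos"].round(4),"yaw %.2f tilt"%y,M[:2,2].round(4),"q",s["q"].round(2),"F",s["force"].round(2),"T",s["wrist_torque"].round(3),"open %.4f g %.1f"%(s["opening"],s["gripper_force"]))
    if yaw is not None: print("turn z units",((y-yaw+180)%360-180)/6)
    a=np.radians(y if yaw is None else yaw)
    T=np.array([[-np.sin(a),np.cos(a),0],[np.cos(a),np.sin(a),0],[0,0,-1]])
    print("shift after turn",(T@(np.array(p)-s["tool_pos"])/.025).round(3))
E
python3 -c "
from h import *
goto([.538,.0715,.2],-76)"
```

```text
t2.1 pos [0.1598 0.5781 0.315 ] yaw -45.71 tilt [-0.0004 -0.0011] q [ 1.22  0.11  1.28 -0.    1.75  2.01] F [-0.52 -0.11 -1.54] T [-0.106  0.125  0.038] open 0.0932 g 0.0
turn z units 5.048908522897349
shift after turn [ 9.776 23.32   4.6  ]
```

move_arm(
  plan=[
    [0,0,0,-0.13,1,0,93],
    [0,0,0,-0.13,1,0,93],
    [0,0,0,-0.13,1,0,93],
    [0,0,0,-0.13,1,0,93],
    [0,0,0,-0.13,1,0,93],
    [0,0,0,-0.13,1,0,93],
    [0,0,0,-0.13,1,0,93],
    [0,0,0,-0.13,1,0,93],
    [0,0,0,-0.13,1,0,93],
    [0,0,0,-0.13,1,0,93],
  ],
)

```text
t: 3.1
tool_pos: [0.3124, 0.3763, 0.3152]
orientation: [2.907, 1.191, -0.001]
force: [-0.1, 0.4, 0.1]
opening: 0.0933
gripper_force: 0.0
```

move_arm(
  plan=[
    [0,0,0,-0.13,1,0,93],
    [0,0,0,-0.13,1,0,93],
    [0,0,0,-0.13,1,0,93],
    [0,0,0,-0.13,1,0,93],
    [0,0,0,-0.13,1,0,93],
    [0,0,0,-0.13,1,0,93],
    [0,0,0,-0.13,1,0,93],
    [0,0,0,-0.13,1,0,93],
    [0,0,0,-0.13,1,0,93],
    [0,0,0,-0.13,1,0,93],
  ],
)

```text
t: 4.1
tool_pos: [0.4646, 0.1754, 0.3152]
orientation: [-2.907, -1.191, 0.001]
force: [-0.4, 0.7, 0.8]
opening: 0.0929
gripper_force: 0.0
```

```bash
python3 -c "
from h import *
goto([.538,.0715,.2],-76)"
```

```text
t4.1 pos [0.4646 0.1754 0.3152] yaw -45.46 tilt [-0.0008 -0.0002] q [ 0.26 -0.17  1.56  0.    1.75  1.05] F [-0.35  0.69  0.84] T [-0.049  0.122 -0.05 ] open 0.0929 g 0.0
turn z units 5.09031064472055
shift after turn [1.844 4.742 4.608]
```

move_arm(
  plan=[
    [0,0,1,0,0,0,93],
    [0,0,1,0,0,0,93],
    [0,0,1,0,0,0,93],
    [0,0,1,0,0,0,93],
    [0,0,1.0,0,0,0,93],
    [0,0,0.09,0.46,0.9,0,93],
    [0,0,0,0.46,0.9,0,93],
    [0,0,0,0.46,0.9,0.5,93],
    [0,0,0,0.46,0.9,0.5,93],
    [0,0,0,0,0.9,1,93],
  ],
)

```text
t: 5.1
tool_pos: [0.538, 0.0777, 0.2661]
orientation: [3.118, 0.383, 0.004]
force: [-0.1, 0.0, -1.1]
opening: 0.0932
gripper_force: 0.0
```

move_arm(
  plan=[
    [0,0,0,0,0.2,1,93],
    [0,0,0,0,0,1,93],
    [0,0,0,0,0,0.5,93],
    [0,0,0,0,0,0,93],
    [0,0,0,0,0,0,93],
    [0,0,0,0,0,0,93],
    [0,0,0,0,0,0,93],
    [0,0,0,0,0,0,93],
    [0,0,0,0,0,0,93],
    [0,0,0,0,0,0,93],
  ],
)

```text
t: 6.1
tool_pos: [0.5376, 0.0736, 0.2034]
orientation: [3.118, 0.383, 0.001]
force: [-0.0, -0.0, 0.2]
opening: 0.0929
gripper_force: 0.0
```

```bash
python3 -c "
from h import *
goto([.538,.0715,.075],-76)
f,W=cam('top');save('p5.png',f[130:330,120:360],3)"
```

```text
t6.1 pos [0.5376 0.0736 0.2034] yaw -76.00 tilt [ 0.0003 -0.    ] q [ 0.04 -0.03  1.63 -0.    1.54  1.37] F [-0.04 -0.02  0.22] T [-0.045  0.113 -0.02 ] open 0.0929 g 0.0
turn z units 0.0005109289404003903
shift after turn [-0.006  0.087  5.134]
```

View pics/p5.png

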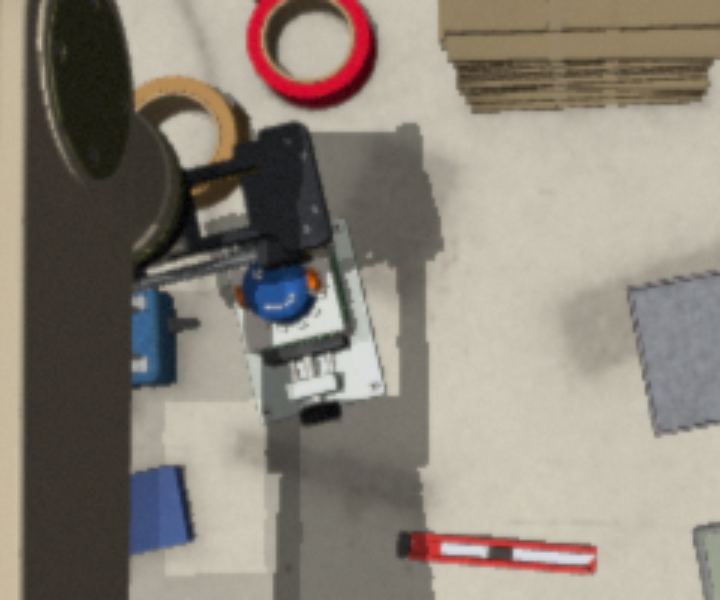

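The gripper plate at crop (285,185) hangs behind the cap at (280,290). I'll check whether that is only perspective, by finding where the fingers are in the depth data.

```bash
python3 -c "
from h import *
for n in('top','scene'):
    c=read_camera(n);Rm=R.from_rotvec(np.ravel(c['rvec'])).as_matrix();print(n,'cam pos',-Rm.T@np.ravel(c['tvec']))
    f,W=cam(n);X,Y,Z=[W[...,i] for i in range(3)]
    for a,b in((.185,.21),(.21,.26),(.26,.30)):
        m=(Z>a)&(Z<b)&(np.hypot(X-.538,Y-.0715)<.15)
        if m.sum()>5: print(a,m.sum(),W[m].min(0).round(3),W[m].max(0).round(3),W[m].mean(0).round(3))
"
```

```text
top cam pos [ 0.40150302 -0.17564555  1.06408906]
0.21 9 [0.521 0.116 0.233] [0.529 0.119 0.259] [0.525 0.117 0.247]
scene cam pos [-0.07188776 -0.58615998  0.83839247]
0.21 163 [0.513 0.009 0.23 ] [0.558 0.13  0.26 ] [0.531 0.076 0.248]
0.26 316 [0.513 0.006 0.26 ] [0.558 0.132 0.3  ] [0.532 0.073 0.28 ]
```

The offset is just perspective; the fingers are centred over the cap. Next I lower.

move_arm(
  plan=[
    [0,0,0,0,0.08,0.7,93],
    [0,0,0,0,0,0.7,93],
    [0,0,0,0,0,0.7,93],
    [0,0,0,0,0,0.7,93],
    [0,0,0,0,0,0.7,93],
    [0,0,0,0,0,0.7,93],
    [0,0,0,0,0,0.5,93],
    [0,0,0,0,0,0.3,93],
    [0,0,0,0,0,0.1,93],
    [0,0,0,0,0,0,93],
  ],
  force=5,
)

```text
t: 7.35
tool_pos: [0.5381, 0.0717, 0.0758]
orientation: [3.118, 0.383, 0.0]
force: [0.3, 0.2, -0.1]
opening: 0.0928
gripper_force: 0.0
```

move_arm(
  plan=[
    [0,0,0,0,0,0,85],
    [0,0,0,0,0,0,78],
    [0,0,0,0,0,0,72],
    [0,0,0,0,0,0,67],
    [0,0,0,0,0,0,64],
    [0,0,0,0,0,0,62],
    [0,0,0,0,0,0,61],
    [0,0,0,0,0,0,60],
    [0,0,0,0,0,0,59],
    [0,0,0,0,0,0,59],
  ],
  force=5,
)

```text
t: 8.35
tool_pos: [0.538, 0.0717, 0.0756]
orientation: [3.118, 0.383, -0.0]
force: [0.7, -0.0, 0.3]
opening: 0.0592
gripper_force: 0.0
```

```bash
python3 -c "
from h import *
goto([.538,.0715,.075],-76)"
```

```text
t8.3 pos [0.538  0.0717 0.0756] yaw -76.00 tilt [-0.0001 -0.    ] q [ 0.04  0.06  1.78 -0.    1.3   1.36] F [ 0.65 -0.05  0.33] T [-0.103  0.119 -0.016] open 0.0592 g 0.0
turn z units 0.0004318708177824722
shift after turn [-0.001  0.007  0.024]
```

move_arm(
  plan=[
    [0,0,0,0,0,0,58],
    [0,0,0,0,0,0,57],
    [0,0,0,0,0,0,56],
    [0,0,0,0,0,0,55],
    [0,0,0,0,0,0,54],
    [0,0,0,0,0,0,53],
    [0,0,0,0,0,0,52],
    [0,0,0,0,0,0,51],
    [0,0,0,0,0,0,50],
    [0,0,0,0,0,0,50],
  ],
  force=15,
)

```text
t: 9.35
tool_pos: [0.538, 0.0717, 0.0756]
orientation: [3.118, 0.383, 0.0]
force: [0.7, 0.2, 0.7]
opening: 0.05
gripper_force: 0.0
```

```bash
python3 -c "
from h import *
goto([.538,.0715,.075],-76)"
```

```text
t9.3 pos [0.538  0.0717 0.0756] yaw -76.00 tilt [ 0. -0.] q [ 0.04  0.06  1.78 -0.    1.3   1.36] F [0.73 0.19 0.67] T [-0.041  0.134 -0.037] open 0.0500 g 0.0
turn z units 0.0004780721976752981
shift after turn [-0.003  0.007  0.025]
```

```bash
python3 -c "
from h import *
f,W=cam('scene');save('p6.png',f[135:255,190:350],4);print(f.shape)
X,Y,Z=[W[...,i] for i in range(3)]
for a,b in((.06,.08),(.08,.1),(.1,.13)):
    m=(Z>a)&(Z<b)&(np.hypot(X-.538,Y-.0715)<.09)
    print(a,W[m].min(0).round(3),W[m].max(0).round(3))
goto([.538,.0715,.075],-76)
"
```

```text
(480, 640, 3)
0.06 [0.508 0.04  0.06 ] [0.555 0.1   0.08 ]
0.08 [0.513 0.04  0.08 ] [0.561 0.102 0.094]
0.1 [0.52  0.028 0.104] [0.554 0.106 0.13 ]
t9.4 pos [0.538  0.0717 0.0756] yaw -76.00 tilt [ 0. -0.] q [ 0.04  0.06  1.78 -0.    1.3   1.36] F [ 0.82  0.17 -0.7 ] T [ 0.039  0.18  -0.   ] open 0.0499 g 0.0
turn z units 0.00024682594841844246
shift after turn [-0.003  0.006  0.025]
```

View pics/p6.png

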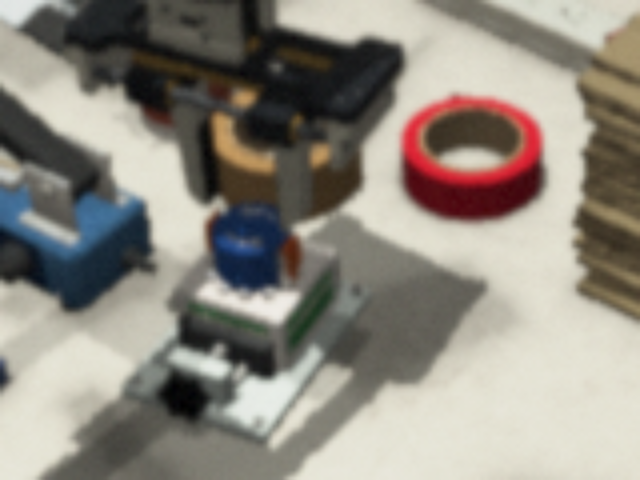

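The fingertips are visibly above the cap (crop (200,200) and (295,215), cap top at about (250,210)), although the TCP reads 76 mm. So the real tips don't match the stated tip offset, and I'll measure them.

```bash
python3 -c "
from h import *
for n in('scene','top'):
    f,W=cam(n);X,Y,Z=[W[...,i] for i in range(3)]
    H=cv2.cvtColor(f,cv2.COLOR_RGB2HSV)
    for nm,side in(('L',Y>.08),('R',Y<.06)):
        m=(Z>.093)&(Z<.16)&(np.hypot(X-.538,Y-.0715)<.08)&side
        z=np.sort(Z[m]); print(n,nm,len(z),z[:12].round(4), W[m].mean(0).round(3) if len(z) else '', (W[m].min(0).round(3),W[m].max(0).round(3)) if len(z) else '')
import plant; print(plant.tips_ahead)
"
```

```text
scene L 158 [0.0932 0.0949 0.1037 0.1062 0.1066 0.1067 0.1079 0.1082 0.1089 0.109
 0.1093 0.1102] [0.527 0.097 0.134] (array([0.518, 0.082, 0.093]), array([0.549, 0.11 , 0.159]))
scene R 139 [0.0936 0.1064 0.1077 0.1084 0.109  0.109  0.1106 0.1111 0.1115 0.1141
 0.1142 0.1142] [0.541 0.034 0.136] (array([0.516, 0.027, 0.094]), array([0.556, 0.058, 0.16 ]))
top L 1 [0.1208] [0.526 0.092 0.121] (array([0.526, 0.092, 0.121]), array([0.526, 0.092, 0.121]))
top R 0 []  
0.011
```

move_arm(
  plan=[
    [0,0,0,0,0,0,93],
    [0,0,0,0,0,0,93],
    [0,0,0,0,0,0,93],
    [0,0,0,0,0,0,93],
    [0,0,0,0,0,0,93],
    [0,0,0,0,0,0,93],
    [0,0,0,0,0,0,93],
    [0,0,0,0,0,0,93],
    [0,0,0,0,0,0,93],
    [0,0,0,0,0,0,93],
  ],
)

```text
t: 10.5
tool_pos: [0.538, 0.0717, 0.0756]
orientation: [-3.118, -0.383, 0.0]
force: [-0.3, -0.0, 0.1]
opening: 0.093
gripper_force: 0.0
```

```bash
python3 -c "
from h import *
for n in('scene','top'):
    f,W=cam(n);X,Y,Z=[W[...,i] for i in range(3)]
    for nm,side in(('L',Y>.1),('R',Y<.04)):
        m=(Z>.07)&(Z<.16)&(np.hypot(X-.538,Y-.0715)<.1)&side
        z=np.sort(Z[m]); print(n,nm,len(z),z[:12].round(4))
goto([.538,.0715,.075],-76)
"
```

```text
scene L 163 [0.0847 0.0853 0.0866 0.1056 0.1057 0.106  0.1073 0.1079 0.1086 0.1087
 0.1095 0.1098]
scene R 135 [0.1073 0.1073 0.11   0.1109 0.1113 0.113  0.1145 0.1148 0.1149 0.115
 0.1151 0.1152]
top L 0 []
top R 0 []
t10.6 pos [0.538  0.0717 0.0756] yaw -76.00 tilt [-0.     -0.0001] q [ 0.04  0.06  1.78 -0.    1.3   1.36] F [ 0.29 -1.06  0.7 ] T [-0.049  0.172  0.033] open 0.0929 g 0.0
turn z units 0.000782027399855186
shift after turn [-0.002  0.007  0.026]
```

The real fingertips are at z ≈ 0.105 with the TCP at 0.0756. They stand about 30 mm behind the reported TCP rather than 11 mm ahead of it. I'll correct by going about 40 mm lower, gently, and check again.

move_arm(
  plan=[
    [0,0,0,0,0,0.2,93],
    [0,0,0,0,0,0.2,93],
    [0,0,0,0,0,0.2,93],
    [0,0,0,0,0,0.2,93],
    [0,0,0,0,0,0.2,93],
    [0,0,0,0,0,0.2,93],
    [0,0,0,0,0,0.2,93],
    [0,0,0,0,0,0.1,93],
    [0,0,0,0,0,0,93],
    [0,0,0,0,0,0,93],
  ],
  force=5,
)

```text
t: 11.6
tool_pos: [0.5381, 0.0717, 0.0382]
orientation: [3.118, 0.383, 0.0]
force: [-0.2, 0.0, -0.0]
opening: 0.0926
gripper_force: 0.0
```

```bash
python3 -c "
from h import *
f,W=cam('scene');X,Y,Z=[W[...,i] for i in range(3)]
for nm,side in(('L',Y>.107),('R',Y<.034)):
    m=(Z>.058)&(Z<.16)&(np.hypot(X-.538,Y-.0715)<.08)&side
    z=np.sort(Z[m]); print(nm,len(z),z[:14].round(4))
goto([.538,.0715,.0356],-76)
save('p7.png',f[155:255,200:320],5)
"
```

```text
L 227 [0.0665 0.0682 0.0685 0.0696 0.0696 0.0713 0.0713 0.072  0.0723 0.0738
 0.0744 0.0745 0.0748 0.0756]
R 155 [0.0675 0.0727 0.0729 0.0729 0.0733 0.0734 0.0745 0.0761 0.0772 0.0774
 0.0778 0.0782 0.0784 0.0786]
t11.7 pos [0.5382 0.0717 0.0384] yaw -76.00 tilt [0.0004 0.    ] q [ 0.04  0.1   1.8  -0.    1.23  1.36] F [ 0.75 -0.34  0.89] T [0.008 0.164 0.002] open 0.0928 g 0.0
turn z units 0.0005611099325903979
shift after turn [-0.011  0.006  0.112]
```

View pics/p7.png

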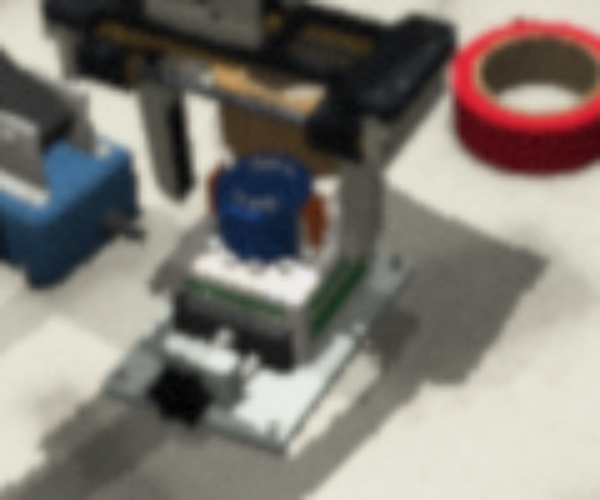

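The fingers now straddle the tabs at crop (210,185) and (315,225), with their tips at about z 0.067. Next I close on the tabs.

move_arm(
  plan=[
    [0,0,0,0,0,0.08,85],
    [0,0,0,0,0,0,78],
    [0,0,0,0,0,0,72],
    [0,0,0,0,0,0,67],
    [0,0,0,0,0,0,64],
    [0,0,0,0,0,0,62],
    [0,0,0,0,0,0,61],
    [0,0,0,0,0,0,60],
    [0,0,0,0,0,0,59],
    [0,0,0,0,0,0,58],
  ],
  force=5,
)

```text
t: 12.65
tool_pos: [0.538, 0.0717, 0.0362]
orientation: [3.118, 0.383, 0.0]
force: [-1.2, 2.0, 1.8]
opening: 0.0589
gripper_force: 5.0
```

```bash
python3 -c "
from h import *
goto([.538,.0715,.036],-76)"
```

```text
t12.7 pos [0.538  0.0717 0.0362] yaw -75.99 tilt [ 0.0001 -0.0001] q [ 0.04  0.11  1.81 -0.    1.23  1.36] F [-1.16  1.96  1.81] T [0.24  0.306 0.011] open 0.0589 g 5.0
turn z units 0.0010177041802705844
shift after turn [-0.003  0.006  0.007]
```

move_arm(
  plan=[
    [0,0,0,0,0,0,57],
    [0,0,0,0,0,0,56],
    [0,0,0,0,0,0,55],
    [0,0,0,0,0,0,54],
    [0,0,0,0,0,0,53],
    [0,0,0,0,0,0,52],
    [0,0,0,0,0,0,51],
    [0,0,0,0,0,0,50],
    [0,0,0,0,0,0,50],
    [0,0,0,0,0,0,50],
  ],
  force=15,
)

```text
t: 13.65
tool_pos: [0.538, 0.072, 0.0362]
orientation: [-3.118, -0.383, -0.0]
force: [-2.3, 3.5, 2.8]
opening: 0.0513
gripper_force: 15.0
```

```bash
python3 -c "
from h import *
goto([.538,.0715,.036],-76)"
```

```text
t13.7 pos [0.538  0.072  0.0362] yaw -75.99 tilt [0.0001 0.0004] q [0.04 0.11 1.8  0.   1.23 1.36] F [-2.28  3.53  2.84] T [0.697 0.444 0.017] open 0.0513 g 15.0
turn z units 0.0013377677194720643
shift after turn [-0.006  0.018  0.01 ]
```

Both tabs are fully in (51.3 mm). I'll re-centre slightly and turn the first 10°.

move_arm(
  plan=[
    [0,0,0,-0.01,-0.02,0,50],
    [0,0,-0.2,0,0,0,50],
    [0,0,-0.2,0,0,0,50],
    [0,0,-0.2,0,0,0,50],
    [0,0,-0.2,0,0,0,50],
    [0,0,-0.2,0,0,0,50],
    [0,0,-0.2,0,0,0,50],
    [0,0,-0.2,0,0,0,50],
    [0,0,-0.2,0,0,0,50],
    [0,0,0,0,0,0,50],
  ],
  force=15,
)

```text
t: 14.65
tool_pos: [0.5378, 0.072, 0.0362]
orientation: [3.075, 0.644, 0.0]
force: [1.0, -1.0, 1.6]
opening: 0.0514
gripper_force: 15.0
```

```bash
python3 -c "
from h import *
goto([.538,.0715,.036],-76)"
```

```text
t14.7 pos [0.5378 0.072  0.0362] yaw -66.34 tilt [ 0.0003 -0.0001] q [ 0.04  0.11  1.81 -0.    1.23  1.2 ] F [ 0.97 -1.    1.61] T [-0.198 -0.108 -0.068] open 0.0514 g 15.0
turn z units 1.6098185330088672
shift after turn [0.003 0.021 0.009]
```

move_arm(
  plan=[
    [0,0,-0.2,0,0,0,50],
    [0,0,-0.2,0,0,0,50],
    [0,0,-0.2,0,0,0,50],
    [0,0,-0.2,0,0,0,50],
    [0,0,-0.2,0,0,0,50],
    [0,0,-0.2,0,0,0,50],
    [0,0,-0.2,0,0,0,50],
    [0,0,-0.2,0,0,0,50],
    [0,0,-0.2,0,0,0,50],
    [0,0,-0.2,0,0,0,50],
  ],
)

```text
t: 15.65
tool_pos: [0.5376, 0.0721, 0.0361]
orientation: [-2.99, -0.963, 0.0]
force: [0.7, -0.9, 1.8]
opening: 0.0515
gripper_force: 15.0
```

```bash
python3 -c "
from h import *
goto([.538,.0715,.036],-76)"
```

```text
t15.7 pos [0.5376 0.0721 0.0361] yaw -54.30 tilt [-0.0001 -0.    ] q [ 0.04  0.11  1.81 -0.    1.23  0.99] F [ 0.7  -0.95  1.84] T [-0.058 -0.097 -0.059] open 0.0515 g 15.0
turn z units 3.617358865952506
shift after turn [0.008 0.027 0.005]
```

move_arm(
  plan=[
    [0,0,-0.1,0,0,0,50],
    [0,0,-0.1,0,0,0,50],
    [0,0,-0.1,0,0,0,50],
    [0,0,-0.1,0,0,0,50],
    [0,0,-0.1,0,0,0,50],
    [0,0,-0.1,0,0,0,50],
    [0,0,-0.1,0,0,0,50],
    [0,0,-0.1,0,0,0,50],
    [0,0,0,0,0,0,50],
    [0,0,0,0,0,0,50],
  ],
)

```text
t: 16.65
tool_pos: [0.5377, 0.0721, 0.0361]
orientation: [2.948, 1.085, 0.0]
force: [1.4, 0.0, 1.6]
opening: 0.0515
gripper_force: 15.0
```

```bash
python3 -c "
from h import *
goto([.538,.0715,.036],-76)"
```

```text
t16.6 pos [0.5377 0.0721 0.0361] yaw -49.60 tilt [ 0. -0.] q [ 0.04  0.11  1.81 -0.    1.23  0.9 ] F [1.39 0.02 1.58] T [-0.003 -0.114 -0.005] open 0.0515 g 15.0
turn z units 4.399552024082595
shift after turn [0.008 0.027 0.006]
```

move_arm(
  plan=[
    [0,0,-0.05,0,0,0,50],
    [0,0,-0.05,0,0,0,50],
    [0,0,-0.05,0,0,0,50],
    [0,0,-0.05,0,0,0,50],
    [0,0,-0.05,0,0,0,50],
    [0,0,-0.05,0,0,0,50],
    [0,0,-0.05,0,0,0,50],
    [0,0,-0.05,0,0,0,50],
    [0,0,0,0,0,0,50],
    [0,0,0,0,0,0,50],
  ],
)

```text
t: 17.65
tool_pos: [0.5376, 0.0721, 0.0361]
orientation: [2.925, 1.146, -0.0]
force: [1.3, -0.7, 2.8]
opening: 0.0513
gripper_force: 15.0
```

```bash
python3 -c "
from h import *
goto([.538,.0715,.036],-76)"
```

```text
t17.6 pos [0.5376 0.0721 0.0361] yaw -47.20 tilt [-0.0001 -0.    ] q [ 0.04  0.11  1.81 -0.    1.23  0.86] F [ 1.26 -0.72  2.76] T [-0.09  -0.044 -0.057] open 0.0513 g 15.0
turn z units 4.800027686501863
shift after turn [0.009 0.026 0.004]
```

move_arm(
  plan=[
    [0,0,-0.05,0,0,0,50],
    [0,0,-0.05,0,0,0,50],
    [0,0,-0.05,0,0,0,50],
    [0,0,-0.05,0,0,0,50],
    [0,0,-0.05,0,0,0,50],
    [0,0,-0.05,0,0,0,50],
    [0,0,-0.05,0,0,0,50],
    [0,0,-0.05,0,0,0,50],
    [0,0,0,0,0,0,50],
    [0,0,0,0,0,0,50],
  ],
)

```text
t: 18.65
tool_pos: [0.5377, 0.072, 0.0361]
orientation: [2.9, 1.207, -0.0]
force: [1.4, -1.6, 1.1]
opening: 0.0514
gripper_force: 15.0
```

```bash
python3 -c "
from h import *
goto([.538,.0715,.036],-76)"
```

```text
t18.6 pos [0.5377 0.072  0.0361] yaw -44.81 tilt [ 0.     -0.0001] q [ 0.04  0.11  1.81 -0.    1.23  0.82] F [ 1.41 -1.56  1.12] T [-0.161 -0.168 -0.427] open 0.0514 g 15.0
turn z units 5.198557563493485
shift after turn [0.007 0.024 0.006]
```

The torque reached −0.43, so that's the stop, at about 30°. I back off 2°.

move_arm(
  plan=[
    [0,0,0.2,0,0,0,50],
    [0,0,0.15,0,0,0,50],
    [0,0,0,0,0,0,50],
    [0,0,0,0,0,0,50],
    [0,0,0,0,0,0,50],
    [0,0,0,0,0,0,50],
    [0,0,0,0,0,0,50],
    [0,0,0,0,0,0,50],
    [0,0,0,0,0,0,50],
    [0,0,0,0,0,0,50],
  ],
)

```text
t: 19.65
tool_pos: [0.5376, 0.0721, 0.0361]
orientation: [-2.922, -1.154, 0.0]
force: [1.0, 0.3, 3.3]
opening: 0.0512
gripper_force: 15.0
```

```bash
python3 -c "
from h import *
goto([.538,.0715,.036],-76)"
```

```text
t19.6 pos [0.5376 0.0721 0.0361] yaw -46.90 tilt [-0.      0.0001] q [0.04 0.11 1.81 0.   1.23 0.86] F [1.01 0.32 3.28] T [-0.039 -0.066 -0.111] open 0.0512 g 15.0
turn z units 4.850699434667509
shift after turn [0.008 0.029 0.005]
```

move_arm(
  plan=[
    [0,0,0,0,0,-0.01,50],
    [0,0,0,0,0,-0.01,50],
    [0,0,0,0,0,-0.01,50],
    [0,0,0,0,0,-0.01,50],
    [0,0,0,0,0,-0.01,50],
    [0,0,0,0,0,-0.01,50],
    [0,0,0,0,0,-0.01,50],
    [0,0,0,0,0,-0.01,50],
    [0,0,0,0,0,0,50],
    [0,0,0,0,0,0,50],
  ],
)

```text
t: 20.65
tool_pos: [0.5376, 0.0721, 0.0382]
orientation: [-2.922, -1.154, 0.0]
force: [2.2, 0.4, -0.9]
opening: 0.0513
gripper_force: 15.0
```

```bash
python3 -c "
from h import *
goto([.538,.0715,.036],-76)"
```

```text
t20.6 pos [0.5376 0.0721 0.0382] yaw -46.90 tilt [-0.0001  0.    ] q [0.04 0.1  1.8  0.   1.23 0.86] F [ 2.23  0.44 -0.93] T [-0.017 -0.149 -0.042] open 0.0513 g 15.0
turn z units 4.850384903437292
shift after turn [0.008 0.027 0.087]
```

The cap is free: Fz is about −0.9 N, which is just its weight. I lift it 40 mm gently.

move_arm(
  plan=[
    [0,0,0,0,0,-0.1,50],
    [0,0,0,0,0,-0.15,50],
    [0,0,0,0,0,-0.2,50],
    [0,0,0,0,0,-0.2,50],
    [0,0,0,0,0,-0.2,50],
    [0,0,0,0,0,-0.2,50],
    [0,0,0,0,0,-0.2,50],
    [0,0,0,0,0,-0.2,50],
    [0,0,0,0,0,-0.2,50],
    [0,0,0,0,0,-0.2,50],
  ],
)

```text
t: 21.65
tool_pos: [0.5376, 0.0721, 0.0848]
orientation: [2.922, 1.154, 0.0]
force: [1.0, -0.2, -0.7]
opening: 0.0515
gripper_force: 15.0
```

move_arm(
  plan=[
    [0,0,0,0,0,-0.5,50],
    [0,0,0,0,0,-0.6,50],
    [0,0,0,0,0,-0.6,50],
    [0,0,0,0,0,0,50],
    [0,0,0,0,0,0,50],
    [0,0,0,0,0,0,50],
    [0,0,0,0,0,0,50],
    [0,0,0,0,0,0,50],
    [0,0,0,0,0,0,50],
    [0,0,0,0,0,0,50],
  ],
)

```text
t: 22.65
tool_pos: [0.5375, 0.0721, 0.1266]
orientation: [-2.922, -1.154, 0.001]
force: [1.2, 0.5, -0.8]
opening: 0.0512
gripper_force: 15.0
```

```bash
python3 -c "
from h import *
goto([.499,-.258,.12])
for n in('scene','top'):
    f,W=cam(n); H=cv2.cvtColor(f,cv2.COLOR_RGB2HSV);h,s=H[...,0].astype(int),H[...,1]; X,Y,Z=[W[...,i] for i in range(3)]
    b=(h>100)&(h<125)&(s>120)&(Z>.1)&(np.hypot(X-.538,Y-.0715)<.06)
    print(n,b.sum(),np.percentile(W[b],[2,50,98],axis=0).round(4) if b.any() else '')
save('p8.png',np.hstack([cam('scene')[0][135:255,200:320],f[170:290,150:270]]),3)
"
```

```text
t22.6 pos [0.5375 0.0721 0.1266] yaw -46.90 tilt [-0.0005 -0.    ] q [ 0.04  0.01  1.73 -0.    1.4   0.86] F [ 1.16  0.5  -0.78] T [-0.097  0.161 -0.009] open 0.0512 g 15.0
shift after turn [-10.146   8.589   0.265]
scene 308 [[0.5133 0.046  0.1498]
 [0.5258 0.0603 0.1754]
 [0.5526 0.0854 0.1828]]
top 193 [[0.5143 0.0324 0.1564]
 [0.5285 0.0599 0.1785]
 [0.5502 0.0861 0.256 ]]
```

View pics/p8.png

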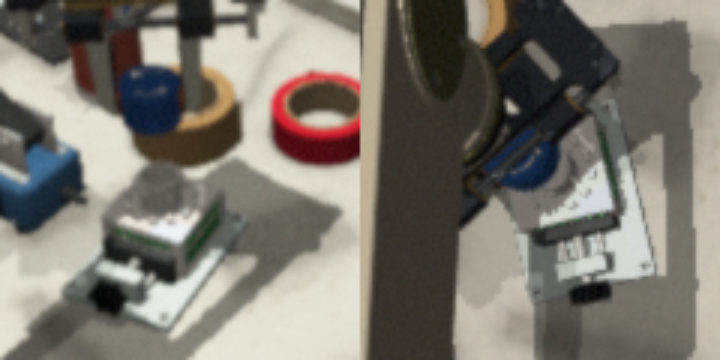

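The cap hangs upright in the gripper at (150,100) left and the tub mouth is bare. Now I carry it to the tray.

move_arm(
  plan=[
    [0,0,0,-0.5,0.42,0,50],
    [0,0,0,-0.92,0.78,0,50],
    [0,0,0,-0.92,0.78,0,50],
    [0,0,0,-0.92,0.78,0,50],
    [0,0,0,-0.92,0.78,0,50],
    [0,0,0,-0.92,0.78,0,50],
    [0,0,0,-0.92,0.78,0,50],
    [0,0,0,-0.92,0.78,0,50],
    [0,0,0,-0.92,0.78,0,50],
    [0,0,0,-0.92,0.78,0,50],
  ],
)

```text
t: 23.8
tool_pos: [0.5043, -0.2149, 0.127]
orientation: [2.922, 1.154, 0.0]
force: [0.5, -0.2, -0.5]
opening: 0.0511
gripper_force: 15.0
```

move_arm(
  plan=[
    [0,0,0,-0.92,0.78,0,50],
    [0,0,0,-0.44,0.37,0,50],
    [0,0,0,0,0,0.5,50],
    [0,0,0,0,0,0.8,50],
    [0,0,0,0,0,0.8,50],
    [0,0,0,0,0,0.8,50],
    [0,0,0,0,0,0.8,50],
    [0,0,0,0,0,0.7,50],
    [0,0,0,0,0,0.4,50],
    [0,0,0,0,0,0.2,50],
  ],
)

```text
t: 24.8
tool_pos: [0.4985, -0.2562, 0.0001]
orientation: [-2.919, -1.155, 0.002]
force: [0.7, 0.2, -1.3]
opening: 0.0515
gripper_force: 15.0
```

```bash
python3 -c "
from h import *
goto([.499,-.258,-.0164])"
```

```text
t24.8 pos [ 4.985e-01 -2.562e-01  1.000e-04] yaw -46.84 tilt [-0.002   0.0016] q [-0.57  0.2   1.77  0.    1.17  0.25] F [ 0.74  0.22 -1.31] T [-0.036  0.169  0.005] open 0.0515 g 15.0
shift after turn [-0.037  0.066  0.662]
```

move_arm(
  plan=[
    [0,0,0,0,0,0.2,50],
    [0,0,0,0,0,0.2,50],
    [0,0,0,0,0,0.12,50],
    [0,0,0,0,0,0.06,50],
    [0,0,0,0,0,0.03,50],
    [0,0,0,0,0,0.03,50],
    [0,0,0,0,0,0.02,50],
    [0,0,0,0,0,0.02,50],
    [0,0,0,0,0,0,50],
    [0,0,0,0,0,0,50],
  ],
)

```text
t: 25.8
tool_pos: [0.4993, -0.2579, -0.0151]
orientation: [2.922, 1.154, 0.0]
force: [0.4, 0.9, -0.6]
opening: 0.0515
gripper_force: 15.0
```

```bash
python3 -c "
from h import *
goto([.499,-.258,-.0164])"
```

```text
t25.8 pos [ 0.4993 -0.2579 -0.0151] yaw -46.90 tilt [ 0.     -0.0001] q [-0.57  0.23  1.78 -0.    1.14  0.25] F [ 0.38  0.93 -0.58] T [-0.07   0.147 -0.047] open 0.0515 g 15.0
shift after turn [-0.011 -0.007  0.053]
```

move_arm(
  plan=[
    [0,0,0,0,0,0.01,50],
    [0,0,0,0,0,0.01,50],
    [0,0,0,0,0,0.01,50],
    [0,0,0,0,0,0.01,50],
    [0,0,0,0,0,0.01,50],
    [0,0,0,0,0,0.01,50],
    [0,0,0,0,0,0,50],
    [0,0,0,0,0,0,50],
    [0,0,0,0,0,0,50],
    [0,0,0,0,0,0,50],
  ],
)

```text
t: 26.8
tool_pos: [0.4993, -0.2579, -0.0163]
orientation: [2.922, 1.154, 0.0]
force: [-3.0, 1.6, 5.6]
opening: 0.0514
gripper_force: 15.0
```

```bash
python3 -c "
from h import *
goto([.499,-.258,-.0164])"
```

```text
t26.8 pos [ 0.4993 -0.2579 -0.0163] yaw -46.90 tilt [ 0. -0.] q [-0.57  0.23  1.78  0.    1.14  0.25] F [-2.97  1.62  5.55] T [ 0.254  0.637 -0.006] open 0.0514 g 15.0
shift after turn [-0.012 -0.006  0.004]
```

The cap is on the floor (5.5 N). I release gradually and raise.

move_arm(
  plan=[
    [0,0,0,0,0,0,53],
    [0,0,0,0,0,0,56],
    [0,0,0,0,0,0,59],
    [0,0,0,0,0,0,62],
    [0,0,0,0,0,0,67],
    [0,0,0,0,0,0,73],
    [0,0,0,0,0,0,80],
    [0,0,0,0,0,0,86],
    [0,0,0,0,0,0,86],
    [0,0,0,0,0,0,86],
  ],
)

```text
t: 27.8
tool_pos: [0.4993, -0.2579, -0.0167]
orientation: [-2.922, -1.154, 0.0]
force: [0.7, 0.4, 0.6]
opening: 0.0861
gripper_force: 0.0
```

move_arm(
  plan=[
    [0,0,0,0,0,-0.2,86],
    [0,0,0,0,0,-0.5,86],
    [0,0,0,0,0,-0.8,86],
    [0,0,0,0,0,-0.8,86],
    [0,0,0,0,0,-0.8,86],
    [0,0,0,0,0,-0.8,86],
    [0,0,0,0,0,-0.8,70],
    [0,0,0,0,0,0,60],
    [0,0,0,0,0,0,50],
    [0,0,0,0,0,0,50],
  ],
)

```text
t: 28.8
tool_pos: [0.4986, -0.2575, 0.0998]
orientation: [-2.921, -1.154, 0.001]
force: [-0.3, 0.5, 0.2]
opening: 0.0583
gripper_force: 0.0
```

```bash
python3 -c "
from h import *
goto([.523,-.365,.09],-46.9)
for n in('scene','top'):
    f,W=cam(n); H=cv2.cvtColor(f,cv2.COLOR_RGB2HSV);h,s=H[...,0].astype(int),H[...,1]; X,Y,Z=[W[...,i] for i in range(3)]
    b=(h>100)&(h<125)&(s>120)&(Z>.028)&(Z<.05)&(np.hypot(X-.499,Y+.258)<.05)
    print(n,'cap',b.sum(),np.percentile(W[b],[2,50,98],axis=0).round(4))
    st=(Z>.052)&(Z<.075)&(np.hypot(X-.5225,Y+.365)<.03)&(h>100)&(h<125)&(s>100)
    print('stick',st.sum(),W[st].mean(0))
"
```

```text
t28.8 pos [ 0.4986 -0.2575  0.0998] yaw -46.90 tilt [-0.0013  0.0008] q [-0.57  0.09  1.7  -0.    1.35  0.25] F [-0.28  0.45  0.22] T [-0.047  0.101 -0.037] open 0.0583 g 0.0
turn z units 0.00035759923212215955
shift after turn [-2.226  3.805  0.393]
scene cap 251 [[ 0.4758 -0.2828  0.0284]
 [ 0.4946 -0.2617  0.0372]
 [ 0.5208 -0.238   0.0401]]
stick 53 [ 0.52204209 -0.36518667  0.0601121 ]Traceback (most recent call last):
  File "<string>", line 7, in <module>
    print(n,'cap',b.sum(),np.percentile(W[b],[2,50,98],axis=0).round(4))
                          ~~~~~~~~~~~~~^^^^^^^^^^^^^^^^^^^^^^^
    return _quantile_unchecked(
        a, q, axis, out, overwrite_input, method, keepdims, weights)
    return _ureduce(a,
                    func=_quantile_ureduce_func,
    ...<5 lines>...
                    overwrite_input=overwrite_input,
                    method=method)
    r = func(a, **kwargs)
    result = _quantile(arr,
                       quantiles=q,
    ...<2 lines>...
                       out=out,
                       weights=wgt)
    slices_having_nans = np.isnan(arr[-1, ...])
                                  ~~~^^^^^^^^^
IndexError: index -1 is out of bounds for axis 0 with size 0
```

The cap stands upright in the tray (top at 0.037) and the fingers are free. Next is the stick.

move_arm(
  plan=[
    [0,0,0,-0.5,0.8,0,50],
    [0,0,0,-0.5,0.8,0,50],
    [0,0,0,-0.5,0.8,0,50],
    [0,0,0,-0.5,0.8,0,50],
    [0,0,0,-0.23,0.61,0,50],
    [0,0,0,0,0,0,50],
    [0,0,0,0,0,0,50],
    [0,0,0,0,0,0.4,50],
    [0,0,0,0,0,0.4,50],
    [0,0,0,0,0,0,50],
  ],
)

```text
t: 29.9
tool_pos: [0.5223, -0.3638, 0.078]
orientation: [-2.918, -1.154, 0.003]
force: [-1.1, -0.4, -0.1]
opening: 0.0497
gripper_force: 0.0
```

```bash
python3 -c "
from h import *
goto([.523,-.3645,.008])"
```

```text
t29.9 pos [ 0.5223 -0.3638  0.078 ] yaw -46.86 tilt [-0.0032  0.0026] q [-0.69  0.31  1.49 -0.    1.34  0.13] F [-1.14 -0.44 -0.05] T [-0.048  0.15  -0.028] open 0.0497 g 0.0
shift after turn [1.000e-03 4.200e-02 2.802e+00]
```

move_arm(
  plan=[
    [0,0,0,0,0,0.5,50],
    [0,0,0,0,0,0.5,50],
    [0,0,0,0,0,0.5,50],
    [0,0,0,0,0,0.5,50],
    [0,0,0,0,0,0.4,50],
    [0,0,0,0,0,0.3,50],
    [0,0,0,0,0,0.1,50],
    [0,0,0,0,0,0,50],
    [0,0,0,0,0,0,50],
    [0,0,0,0,0,0,50],
  ],
)

```text
t: 30.9
tool_pos: [0.5242, -0.3659, 0.0117]
orientation: [2.921, 1.154, 0.001]
force: [0.2, 0.2, -0.6]
opening: 0.0502
gripper_force: 0.0
```

```bash
python3 -c "
from h import *
goto([.523,-.3645,.008])
f,W=cam('scene');save('p9.png',f[225:345,330:480],4)"
```

```text
t30.9 pos [ 0.5242 -0.3659  0.0117] yaw -46.90 tilt [ 0.001  -0.0008] q [-0.69  0.38  1.54  0.    1.23  0.13] F [ 0.22  0.2  -0.56] T [-0.046  0.093  0.011] open 0.0502 g 0.0
shift after turn [ 0.005 -0.075  0.148]
```

View pics/p9.png

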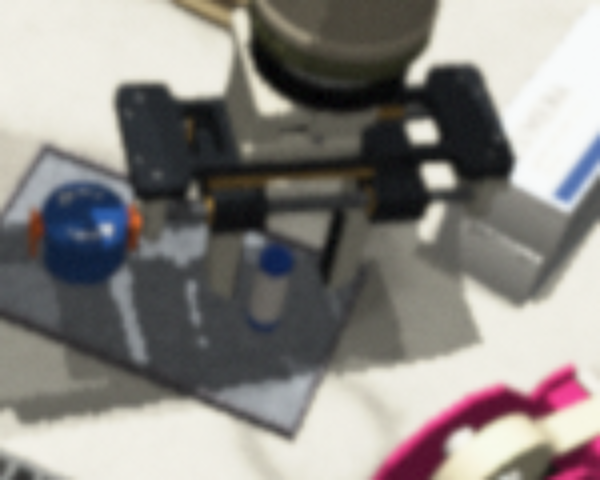

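The stick at (270,285) is between the fingers and the cap stands upright at (85,235). I correct and close.

move_arm(
  plan=[
    [0,0,0,0,-0.07,0.1,50],
    [0,0,0,0,0,0,44],
    [0,0,0,0,0,0,38],
    [0,0,0,0,0,0,32],
    [0,0,0,0,0,0,27],
    [0,0,0,0,0,0,23],
    [0,0,0,0,0,0,20],
    [0,0,0,0,0,0,17],
    [0,0,0,0,0,0,15],
    [0,0,0,0,0,0,15],
  ],
  force=8,
)

```text
t: 31.95
tool_pos: [0.5225, -0.3643, 0.0084]
orientation: [2.922, 1.154, -0.0]
force: [0.8, -0.5, -0.1]
opening: 0.017
gripper_force: 8.0
```

```bash
python3 -c "
from h import *
goto([.523,-.3645,.11])"
```

```text
t31.9 pos [ 0.5225 -0.3643  0.0084] yaw -46.90 tilt [ 0. -0.] q [-0.69  0.38  1.54 -0.    1.22  0.13] F [ 0.85 -0.5  -0.14] T [-0.055  0.122 -0.008] open 0.0170 g 8.0
shift after turn [ 0.01   0.02  -4.064]
```

move_arm(
  plan=[
    [0,0,0,0,0,-0.2,15],
    [0,0,0,0,0,-0.4,15],
    [0,0,0,0,0,-0.6,15],
    [0,0,0,0,0,-0.8,15],
    [0,0,0,0,0,-0.8,15],
    [0,0,0,0,0,-0.8,15],
    [0,0,0,0,0,-0.8,15],
    [0,0,0,0,0,-0.4,15],
    [0,0,0,0,0,-0.2,15],
    [0,0,0,0,0,0,15],
  ],
)

```text
t: 32.95
tool_pos: [0.5228, -0.3646, 0.1343]
orientation: [2.921, 1.154, 0.001]
force: [-0.2, 0.2, -0.5]
opening: 0.0168
gripper_force: 8.0
```

```bash
python3 -c "
from h import *
goto([.538,.0717,.13])"
```

```text
t33.0 pos [ 0.5228 -0.3646  0.1343] yaw -46.90 tilt [ 0.001  -0.0009] q [-0.69  0.26  1.45 -0.    1.44  0.13] F [-0.23  0.25 -0.47] T [-0.102  0.1    0.02 ] open 0.0168 g 8.0
shift after turn [ 12.368 -12.326   0.171]
```

move_arm(
  plan=[
    [0,0,0,0.3,-0.3,0,15],
    [0,0,0,0.6,-0.6,0,15],
    [0,0,0,0.85,-0.85,0,15],
    [0,0,0,0.85,-0.85,0,15],
    [0,0,0,0.85,-0.85,0,15],
    [0,0,0,0.85,-0.85,0,15],
    [0,0,0,0.85,-0.85,0,15],
    [0,0,0,0.85,-0.85,0,15],
    [0,0,0,0.85,-0.85,0,15],
    [0,0,0,0.85,-0.85,0,15],
  ],
)

```text
t: 33.95
tool_pos: [0.5303, -0.09, 0.1319]
orientation: [-2.92, -1.154, 0.003]
force: [0.4, -0.7, 0.0]
opening: 0.0168
gripper_force: 8.0
```

move_arm(
  plan=[
    [0,0,0,0.85,-0.85,0,15],
    [0,0,0,0.85,-0.85,0,15],
    [0,0,0,0.85,-0.85,0,15],
    [0,0,0,0.85,-0.85,0,15],
    [0,0,0,0.85,-0.85,0,15],
    [0,0,0,0.3,-0.3,0,15],
    [0,0,0,0.1,-0.1,0,15],
    [0,0,0,0,0,0,15],
    [0,0,0,0,0,0,15],
    [0,0,0,0,0,0,15],
  ],
)

```text
t: 34.95
tool_pos: [0.537, 0.0711, 0.1333]
orientation: [2.923, 1.152, -0.0]
force: [0.1, -0.7, -0.8]
opening: 0.0168
gripper_force: 8.0
```

```bash
python3 -c "
from h import *
goto([.538,.072,.059])
f,W=cam('scene');X,Y,Z=[W[...,i] for i in range(3)]
m=(np.hypot(X-.538,Y-.072)<.03)&(Z>.088);H=cv2.cvtColor(f,cv2.COLOR_RGB2HSV);b=m&(H[...,0]>100)&(H[...,0]<125)&(H[...,1]>120)
print('blue ends',np.percentile(W[b],[2,50,98],axis=0).round(3), 'z sorted',np.sort(Z[b])[:6])
m2=(np.hypot(X-.538,Y-.072)<.05)&(Z>.078)&(Z<.088);print('rim',m2.sum(),W[m2].min(0),W[m2].max(0))
a=f[130:250,190:310]; t=cam('top')[0][170:290,150:270]; save('p10.png',np.hstack([a,t]),3)"
```

```text
t35.0 pos [0.537  0.0711 0.1333] yaw -46.97 tilt [-0.0001 -0.0002] q [ 0.04  0.01  1.72 -0.    1.41  0.86] F [ 0.06 -0.7  -0.83] T [-0.072  0.129 -0.052] open 0.0168 g 8.0
shift after turn [5.600e-02 1.000e-03 2.972e+00]
blue ends [[0.529 0.062 0.179]
 [0.534 0.069 0.184]
 [0.54  0.076 0.186]] z sorted [0.17821589 0.17919823 0.18004554 0.18027396 0.18126726 0.18180533]
rim 94 [0.51708051 0.05294053 0.0782079 ] [0.56078722 0.08855027 0.08790073]
```

View pics/p10.png

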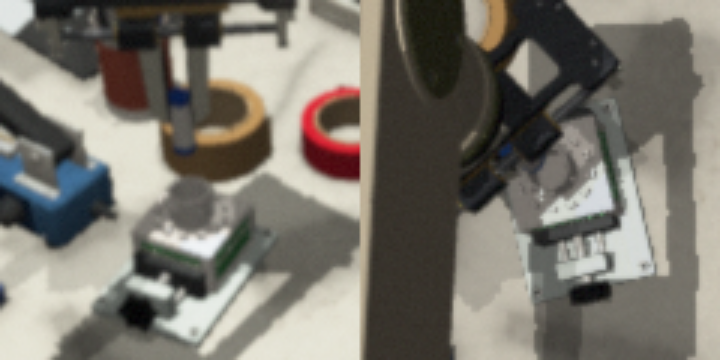

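The stick hangs vertically over the open neck: it is at (180,125) in the left half, with the rim at (190,190). I shift a little and lower.

move_arm(
  plan=[
    [0,0,0,0.08,0,0.4,15],
    [0,0,0,0,0,0.5,15],
    [0,0,0,0,0,0.4,15],
    [0,0,0,0,0,0.2,15],
    [0,0,0,0,0,0.1,15],
    [0,0,0,0,0,0.1,15],
    [0,0,0,0,0,0.1,15],
    [0,0,0,0,0,0.1,15],
    [0,0,0,0,0,0.1,15],
    [0,0,0,0,0,0.1,15],
  ],
)

```text
t: 36.05
tool_pos: [0.5385, 0.0735, 0.0809]
orientation: [2.922, 1.154, 0.001]
force: [0.2, 0.8, 0.5]
opening: 0.0167
gripper_force: 8.0
```

```bash
python3 -c "
from h import *
goto([.538,.072,.06])"
```

```text
t36.0 pos [0.5385 0.0735 0.0809] yaw -46.90 tilt [0.0003 0.    ] q [ 0.04  0.06  1.77 -0.    1.31  0.86] F [0.15 0.77 0.53] T [-0.064  0.122 -0.022] open 0.0167 g 8.0
shift after turn [-0.057  0.029  0.836]
```

move_arm(
  plan=[
    [0,0,0,-0.04,0.02,0.1,15],
    [0,0,0,0,0,0.1,15],
    [0,0,0,0,0,0.1,15],
    [0,0,0,0,0,0.1,15],
    [0,0,0,0,0,0.1,15],
    [0,0,0,0,0,0.1,15],
    [0,0,0,0,0,0.1,15],
    [0,0,0,0,0,0.05,15],
    [0,0,0,0,0,0,15],
    [0,0,0,0,0,0,15],
  ],
)

```text
t: 37.05
tool_pos: [0.5381, 0.0724, 0.0622]
orientation: [2.922, 1.154, 0.0]
force: [0.7, 0.6, 0.1]
opening: 0.0167
gripper_force: 8.0
```

```bash
python3 -c "
from h import *
goto([.538,.072,.06])"
```

```text
t37.0 pos [0.5381 0.0724 0.0622] yaw -46.90 tilt [ 0.0001 -0.    ] q [ 0.04  0.08  1.79 -0.    1.28  0.86] F [0.66 0.58 0.05] T [-0.098  0.089 -0.015] open 0.0167 g 8.0
shift after turn [-0.014  0.01   0.088]
```

No contact, and the stick is about 27 mm inside the neck. I release and retreat upward.

move_arm(
  plan=[
    [0,0,0,0,0,0,30],
    [0,0,0,0,0,0,40],
    [0,0,0,0,0,0,50],
    [0,0,0,0,0,0,50],
    [0,0,0,0,0,0,50],
    [0,0,0,0,0,-0.5,50],
    [0,0,0,0,0,-0.8,50],
    [0,0,0,0,0,-0.8,50],
    [0,0,0,0,0,-0.8,50],
    [0,0,0,0,0,-0.8,50],
  ],
)

```text
t: 38.05
tool_pos: [0.5382, 0.0725, 0.1566]
orientation: [2.922, 1.154, 0.001]
force: [-0.1, -0.3, -0.1]
opening: 0.0502
gripper_force: 0.0
```

move_arm(
  plan=[
    [0,0,0,0,0,-0.8,50],
    [0,0,0,0,0,-0.8,50],
    [0,0,0,0,0,-0.8,50],
    [0,0,0,0,0,0,50],
    [0,0,0,0,0,0,50],
    [0,0,0,0,0,0,50],
    [0,0,0,0,0,0,50],
    [0,0,0,0,0,0,50],
    [0,0,0,0,0,0,50],
    [0,0,0,0,0,0,50],
  ],
)

```text
t: 39.05
tool_pos: [0.5379, 0.0725, 0.2143]
orientation: [-2.922, -1.154, 0.001]
force: [0.5, -0.7, -0.7]
opening: 0.0501
gripper_force: 0.0
```

```bash
python3 -c "
from h import *
goto([.538,.072,.06])
for n in('scene','top'):
    f,W=cam(n); H=cv2.cvtColor(f,cv2.COLOR_RGB2HSV);h,s=H[...,0].astype(int),H[...,1]; X,Y,Z=[W[...,i] for i in range(3)]
    bl=(h>100)&(h<125)&(s>110)
    m=bl&(np.hypot(X-.538,Y-.072)<.06); print(n,'blue at tub',m.sum(),np.nanmax(W[m],0) if m.any() else '')
    m=(np.hypot(X-.538,Y-.072)<.03)&(Z<.2); print('max z',np.nanmax(Z[m]))
    m=bl&(np.hypot(X-.523,Y+.365)<.03); print('blue at old stick place',m.sum())
    m=bl&(np.hypot(X-.499,Y+.258)<.05)&(Z>.02); print('cap',m.sum(),np.percentile(W[m],[2,50,98],axis=0).round(3))
"
```

```text
t39.0 pos [0.5379 0.0725 0.2143] yaw -46.89 tilt [-0.0005 -0.    ] q [ 0.04 -0.03  1.61 -0.    1.56  0.86] F [ 0.53 -0.7  -0.66] T [-0.03   0.156  0.028] open 0.0501 g 0.0
shift after turn [-0.009  0.017  6.173]
scene blue at tub 0 
max z 0.08803421884467912
blue at old stick place 0
cap 330 [[ 0.475 -0.283  0.022]
 [ 0.494 -0.262  0.037]
 [ 0.521 -0.238  0.04 ]]
top blue at tub 46 [0.587477   0.07998633 0.42499661]
max z 0.08752477915842294
blue at old stick place 0
cap 307 [[ 0.478 -0.281  0.033]
 [ 0.5   -0.258  0.037]
 [ 0.523 -0.234  0.04 ]]
```

Nothing stands above the rim, the stick is in the tub, and the cap is upright in the tray.

```bash
python3 -c "
from plant import *
print(close_job())"
```

```text
the job is handed in; nothing more can be done
None
```

The job is handed in, with no verdict returned: the cap stands upright and released in the tray, and the stick is in the tub (nothing shows above the rim, though I couldn't see it inside); at the bayonet stop the torque reached 0.43 N m, above the 0.3 safe figure but under 0.45.

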